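# Lock the laboratory rotator for shipping

### The arm

A 6-joint arm with a two-finger parallel gripper is mounted at the origin on the work surface. World frame = base frame: x ahead of the robot, y to its left, z up, the work surface at z = 0. Lengths are in m, angles in rad, forces in N, time in s.
With the tool pointing down it reaches from about 0.3 to 0.75 m from the base axis. Payload 8.5 kg.
Tool frame: the origin (TCP) lies on the centre line of the jaws, within the pads' length; the fingertips stand 14 mm ahead of it and the grasp point (between the pads) lies 5 mm behind it; x points along the fingers, z is the direction in which the jaws open and shut, and the axes are right-handed (so a half turn about x gives the same grasp; the last joint's range is limited). The gripper opens to 85 mm and grips with 20 to 120 N. Pads are 22 mm wide; open, the fingers measure 114 mm over their backs; the gripper's body (76 mm by 85 mm) begins 54 mm behind the grasp point. The pads swing forward as they close: fully open they stand 13 mm farther back than shut.
Start: joints at [1.117, 0.381, 1.297, -0, 1.464, -0.215], TCP at [0.13, 0.534, 0.245] pointing down, gripper open.
Joint ranges: [-3.11, 3.11], [-0.89, 2.33], [0.22, 2.48], [-1.42, 4.56], [0.17, 2.85], [-2.88, 2.88]. Speed limits (rad/s): [2.39, 2.39, 3.14, 3.14, 3.14, 3.14].

### API

Orientations are given as a rotation vector (axis times angle).
In Python, from rig import state, grab_frame, sign_off gives the robot as it stands. The module is installed in compiled form; this text tells all that it offers.
- The arm moves only by the tool apply_moves, never from a script. Its argument "plan" is one flat list of numbers, 6 for each row, row after row: the shift along the tool's x, y, z in mm, then the turn, a rotation vector about the tool's x, y, z in degrees. A call has 1 to 10 rows; each row shifts and turns the pose as measured when the row begins, along the tool's axes as they then stand; what a row does not reach is not made up. A row lasts 1/12 s, in which the tool goes at most 41.7 mm and 7.16 degrees, less where a joint would pass 70% of its speed; a pose out of reach is approached as far as the arm can. A call is refused whole if a number of a shift passes 41.7 or a number of a turn 7.16, either way. A call with a gripper value outside its range is refused whole. "grip" is the opening, from 0 (shut) to 1 (fully open), set as the call begins (left out, the last holds). The fingers move at their own pace and stop on an object; the grip force is fixed at half the most. Time passes only in rows, so rows that do not move let the fingers close. It gives the time, the measured TCP pose, the force and the opening at its end, in the units of the state.
- state(): the state, without advancing time (a new reading comes with each control period).
- grab_frame(name): name is "side" or "top"; returns a dict with "pixels" (384x512x3 uint8, red, green, blue), "z_map" (384x512 float32, m along the optical axis (not along the pixel's ray), 0 where there is no reading), "intrinsics" (3x3 intrinsics, pixels), "view" (4x4, takes a point from world to camera coordinates). Camera axes: x right, y up, looking along -z (the intrinsics and any distortion apply to the point x, -y, -z); pixel columns grow to the right and rows downward; lengths in m; the calibration is good to about 2 mm. A picture is of the moment at which its call begins.
- sign_off(): hands the job in, once; it reports no verdict.
The state is a dict: "t": time; "q": joint angles; "joint_vel": joint speeds; "effort": joint torques, N m; "tool_pos": TCP position; "tool_rot": TCP orientation; "force": force on the tool from outside, world axes, zero at the start; "torque": the same for the moment, N m; "width": opening from 0.0 (shut) to 1.0 (fully open).
Only numpy, scipy, OpenCV 4.12 (cv2) and the standard library are available. Lean on these libraries where they do the work, as an engineer would, in place of code of your own. Each camera call takes 0.05 s, during which the arm holds its last target. There are 200 camera calls.

### The job

Get the bench rotator ready for shipping: turn the aluminium hub on its sloping face until the hub's slot lines up with the slot of the fixed blue lock block beside it, then lay the orange transport key foot-first into both slots, fully home on their floors, reaching right across hub and block with its ends about flush with their outer sides, and let go. Leave the other things on the bench where they are.

Things in the scene. Friction and masses are not known exactly. Their poses are not given: they have to be found in the camera images.
- rotator: Bench rotator, fixed: grey base plate 210 x 240 x 20 mm, two side cheeks and a white tilted head. Origin: centre of the base's underside; z up. The head is a box 190 (up the slope) x 210 (wide) x 50 mm thick; its face is tilted 28 degrees from level, sloping down to the rotator's -x (roughly to the robot); the face's centre is 125 mm straight above the origin.
- lock_seat (a point): Where the key's origin must come to rest: on the slots' floor level, 18 mm out from the head's face centre, on the slots' centre line. Axes of the head: x up the slope, y along the lock slot (level), z out of the face (28 degrees from vertical). The hub's axis is at y = -36 mm (hub from -60 to -12), the lock block covers y = +34 to +60 mm; between them the face is bare.
- lock_block (a point): Centre of the top of the fixed blue lock block, 32 mm out from the face; axes as lock_seat. The block is 40 (x) x 26 (y) x 32 mm high; its slot runs along y, 16 mm wide, 14 mm deep, open at both ends and on top. Besides hub and block only a black carrying handle stands out of the face: a 10 mm bar 184 mm long along y, 86 mm up the slope from lock_seat, its top 55 mm from the face.
- hub_top (a point): Centre of the hub's top, on its axis, 32 mm out from the face. z along the axis, out of the face; y along the hub's slot. Aluminium disc of diameter 48, 18 mm high (grip its round side), with two jaws on top, each 8 wide x 34 long x 14 mm high; between them the slot, 16 mm wide, 14 mm deep, right through, floor marked red. The hub stays where it is left.
- hub (a joint): Angle of the hub in rad about its outward axis, positive anticlockwise seen from outside. The slot is in line with the lock block's slot at 0 and equally at pi (3.14). Stops at -0.6 and 3.74; light friction, about 0.06 N m. It starts between 0.6 and 2.54.
- key: Loose orange transport key, about 0.12 kg, standing on its foot: a bar 14 wide (x) x 120 long (y) x 16 mm high (z), lower edges rounded 2 mm, with a grip fin in its middle, 12 (x) x 34 (y) x 34 mm high, top 50 mm above the underside. Origin: centre of the underside; z up. Same either way round. Starts at one of four places beside the rotator, swapped with pliers, breadboard and circuit.
- pliers: Bystander: yellow-handled pliers lying flat, 145 x 44 x 12 mm. Origin under the middle.
- breadboard: Bystander: white breadboard with black chips, 55 x 120 x 14 mm. Origin under the middle.
- circuit: Bystander: green circuit board, 60 x 80 x 18 mm. Origin under the middle.
- bottle: Bystander: white bottle with blue cap, diameter 52, 170 mm high, standing in front of the rotator. Origin under its centre.
- beaker: Bystander: glass beaker, diameter 60, 75 mm high, standing in front of the rotator. Origin under its centre.
- jar: Bystander: small white jar with red lid, diameter 40, 70 mm high, left of the rotator. Origin under its centre.
- can: Bystander: green can, diameter 48, 110 mm high, right of the rotator. Origin under its centre.
- tape: Bystander: black roll of tape lying flat, diameter 70, 19 mm high, between bottle and beaker. Origin under its centre.
Things that resemble listed ones, but are neither listed nor needed, are in the scene too. Several things have the shape of the key; the one meant has the colours described above.

How it is judged:
By the outcome, as a careful person would: the job done as asked, in the order asked, and still so for the second after the job is handed in, with the robot touching nothing.
It also fails if it takes over 64 s, if anything falls off the work surface, if the arm or the gripper's body presses on something with over 40 N, if the wrist force passes 120 N, or if a joint passes its speed limit or range.

## Working session

There is one attempt and no reset: what is moved stays moved. The work goes in short steps, Python scripts to look and compute and a tool call to move; the robot and the scene stay as the last step left them, time stands still between calls to the robot, and variables do not carry over. Pictures are saved under pics/ and viewed, about 8 in all and at most 12, crops included, and the job is handed in when it is done.

Besides the shell and the picture viewer there is one more tool, called after "Emit:" in YAML: its name, and indented under it one key for each argument. apply_moves: Moves the arm, as the interface text tells. Its arguments: {"type":"object","properties":{"plan":{"type":"array","items":{"type":"number"}},"grip":{"type":"number"}},"required":["plan"]}

```bash
mkdir -p pics
cat > h.py <<'E'
import numpy as np, cv2
from rig import state, grab_frame
from scipy.spatial.transform import Rotation as R
def cloud(f):
    z=f["z_map"];K=np.array(f["intrinsics"]);v,u=np.mgrid[:z.shape[0],:z.shape[1]]
    x=(u-K[0,2])/K[0,0]*z;y=(v-K[1,2])/K[1,1]*z
    P=np.stack([x,-y,-z,np.ones_like(z)],-1)@np.linalg.inv(np.array(f["view"])).T
    P=P[...,:3].copy();P[z<=0]=np.nan;return P
def save(n,img,s=1,crop=None):
    if crop: a,b,c,d=crop;img=img[b:d,a:c]
    cv2.imwrite("pics/"+n+".png",cv2.resize(img[...,::-1],None,fx=s,fy=s,interpolation=cv2.INTER_CUBIC))
E
python3 - <<'E'
from h import *
s=state();print(s)
for n in("top","side"):
    f=grab_frame(n);save(n+"0",f["pixels"],1.5);np.savez(n+"0.npz",**f);print(f["intrinsics"],f["view"],f.keys())
E
```

```text
{'t': 0.0, 'q': array([ 1.11670521e+00,  3.81188101e-01,  1.29827102e+00, -2.30799004e-05,
        1.46360754e+00, -2.15283177e-01]), 'joint_vel': array([ 7.49990614e-04,  6.35361246e-04, -9.87891564e-05, -3.58399735e-04,
        1.01339640e-03,  5.31784562e-04]), 'effort': array([ 1.55818096e-03, -4.48477650e+01, -2.31274921e+01, -1.27936860e-04,
        4.84044082e-03,  1.10092245e-05]), 'tool_pos': array([0.12997208, 0.53413295, 0.24471255]), 'tool_rot': array([-1.03225133,  1.31409879,  1.03114466]), 'force': array([ 1.33836546,  0.25118095, -0.51209877]), 'torque': array([-0.03461764,  0.00145548,  0.01621191]), 'width': 1.002092307884296}
[[366.11055635   0.         255.5453784 ]
 [  0.         366.11055635 193.75464733]
 [  0.           0.           1.        ]] [[ 1.47990306e-03 -9.99953922e-01  9.48489912e-03 -9.78330024e-04]
 [ 9.94026928e-01  2.50604132e-03  1.09106311e-01 -4.73747106e-01]
 [-1.09125053e-01  9.26677837e-03  9.93984834e-01 -1.19378277e+00]
 [ 0.00000000e+00  0.00000000e+00  0.00000000e+00  1.00000000e+00]] dict_keys(['pixels', 'z_map', 'intrinsics', 'view'])
[[425.2095643    0.         252.37057859]
 [  0.         425.2095643  190.30302074]
 [  0.           0.           1.        ]] [[ 0.85497888 -0.51823527  0.02105531 -0.39931533]
 [ 0.30255334  0.53129949  0.79131683 -0.23384263]
 [-0.42127496 -0.67018882  0.61104365 -1.02370208]
 [ 0.          0.          0.          1.        ]] dict_keys(['pixels', 'z_map', 'intrinsics', 'view'])
```

View pics/top0.png

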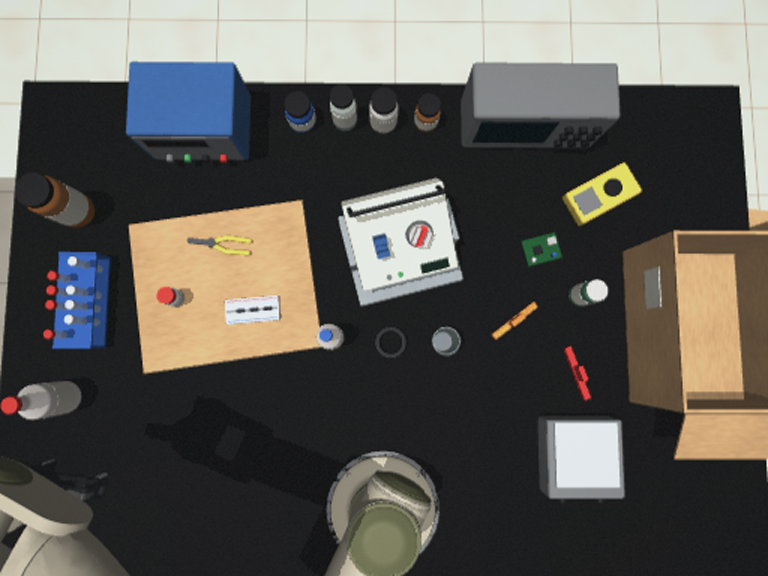

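View pics/side0.png

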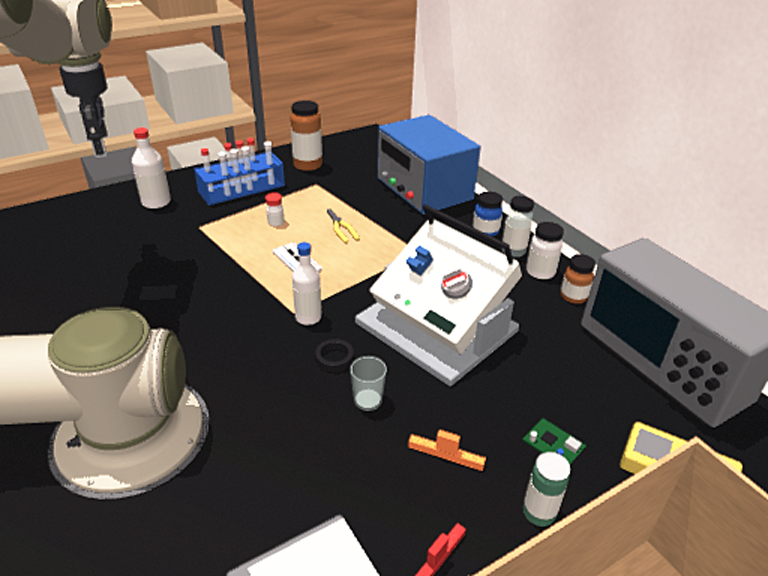

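The top view shows the key at (515,320), the hub with its red slot floor at (420,236) and the blue block at (381,246). The side view shows the key at (447,450) standing on its foot, the hub at (457,284) and the block at (419,260). Both views are at 1.5x scale. Next I measure.

```bash
cat > meas.py <<'E'
from h import *
def masks(f):
    hsv=cv2.cvtColor(f["pixels"],cv2.COLOR_RGB2HSV);H,S,V=[hsv[...,i].astype(int) for i in range(3)]
    return dict(orange=(H>8)&(H<22)&(S>150)&(V>110),red=((H<6)|(H>174))&(S>120)&(V>90),blue=(H>100)&(H<125)&(S>110)&(V>40),white=(S<40)&(V>170))
E
python3 - <<'E'
from meas import *
def line(p):
    r=cv2.minAreaRect((p[:,:2]*1000).astype(np.float32));c=p[:,:2].mean(0);w,v=np.linalg.eigh(np.cov((p[:,:2]-c).T))
    return r,np.degrees(np.arctan2(v[1,1],v[0,1]))
for n in("top","side"):
    f=dict(np.load(n+"0.npz"));P=cloud(f);m=masks(f)
    def roi(k,x0,x1,y0,y1,z0,z1):
        q=m[k]&(P[...,0]>x0)&(P[...,0]<x1)&(P[...,1]>y0)&(P[...,1]<y1)&(P[...,2]>z0)&(P[...,2]<z1);return P[q],q
    print(n)
    for k,b in dict(key=("orange",.25,.55,-.45,-.1,.004,.07)).items():
        p,q=roi(*b);print(k,len(p),p.min(0),p.max(0))
        lo=p[p[:,2]<.022];hi=p[p[:,2]>.044]
        for pp in(p,lo,hi):
            if len(pp)>4: print(len(pp),line(pp),np.median(pp,0))
    p,q=roi("white",.4,.7,-.2,.12,.06,.25)
    for i in range(5):
        c=p.mean(0);w,v=np.linalg.eigh(np.cov((p-c).T));nn=v[:,0]*np.sign(v[2,0]);d=(p-c)@nn;p=p[abs(d)<max(.003,2*d.std() if i<2 else 0)]
    tilt=np.degrees(np.arccos(nn[2]));print("face",len(p),c,nn,tilt,"az of -n",np.degrees(np.arctan2(-nn[1],-nn[0])))
    for k in("red","blue"):
        r,q=roi(k,.4,.7,-.2,.12,.08,.25)
        h=(r-c)@nn;print(k,len(r),r.mean(0),r.min(0),r.max(0),"h",np.percentile(h,[5,50,95])*1000)
E
```

```text
top
key 149 [ 0.37064218 -0.34062726  0.00514272] [ 0.45138953 -0.24232674  0.05510073]
149 (((410.31585693359375, -292.2330627441406), (14.241076469421387, 118.55017852783203), 37.75347900390625), np.float64(127.4861855174415)) [ 0.41205822 -0.29118204  0.01632882]
102 (((410.31585693359375, -292.2330627441406), (14.241076469421387, 118.55017852783203), 37.75347900390625), np.float64(127.51030308846366)) [ 0.41927038 -0.29291939  0.01428986]
39 (((410.88134765625, -292.6639404296875), (12.608630180358887, 33.403499603271484), 37.35120391845703), np.float64(124.54831767073901)) [ 0.41205822 -0.29201828  0.04865118]
face 2597 [ 0.57433022 -0.03235249  0.12495422] [-0.45471427 -0.11947958  0.88258686] 28.04399339958729 az of -n 14.722105227389346
red 49 [ 0.57489219 -0.07605577  0.1404735 ] [ 0.55624251 -0.08540417  0.13115299] [ 0.59441372 -0.06478876  0.15144443] h [15.55113658 18.66880098 22.20871517]
blue 116 [0.5510179  0.00611847 0.14923063] [ 0.52947299 -0.00927929  0.1350417 ] [0.57290804 0.02114288 0.16566772] h [16.52959069 31.12643543 35.02261926]
side
key 370 [ 0.36997114 -
[... 352 characters left out ...]
np.float64(127.99980810096773)) [ 0.40833006 -0.30185594  0.01282124]
44 (((410.2309265136719, -295.2280578613281), (12.978302955627441, 32.88862609863281), 37.88053894042969), np.float64(127.27788282936311)) [ 0.41005477 -0.29696438  0.04914437]
face 3168 [ 0.57469569 -0.04476165  0.12433877] [-0.45449483 -0.11929941  0.88272425] 28.027245582154677 az of -n 14.707656626644665
red 35 [ 0.57495607 -0.07179651  0.14190344] [ 0.5543126  -0.08465023  0.13189446] [ 0.59200639 -0.06199762  0.1510021 ] h [16.03062968 18.42630217 21.46817633]
blue 183 [ 0.55133267 -0.00103634  0.14520079] [ 0.52762413 -0.06579012  0.12199895] [0.63581247 0.06575247 0.21376463] h [ 8.40707502 24.3935923  35.35129879]
```

```bash
cat > head.py <<'E'
from meas import *
psi=np.radians(14.7);t=np.radians(28)
def axes(psi):
    return np.array([[np.cos(t)*np.cos(psi),np.cos(t)*np.sin(psi),np.sin(t)],[-np.sin(psi),np.cos(psi),0],[-np.sin(t)*np.cos(psi),-np.sin(t)*np.sin(psi),np.cos(t)]])
A=axes(psi)  # rows X,Y,Z
def headm(f,c0,v=True):
    P=cloud(f);m=masks(f);Q=(P-c0)@A.T*1000
    inb=(abs(Q[...,0])<45)&(abs(Q[...,1])<75)
    out={}
    for k,sel in dict(blueTop=m["blue"]&inb&(Q[...,2]>28)&(Q[...,1]>15)&(Q[...,2]<38),red=m["red"]&inb&(Q[...,1]<0)&(Q[...,2]>12)&(Q[...,2]<25),
        disc=inb&(Q[...,1]<5)&(Q[...,2]>13)&(Q[...,2]<40),jaw=inb&(Q[...,1]<5)&(Q[...,2]>28)&(Q[...,2]<40)).items():
        p=Q[sel]
        if len(p)<4: print(k,len(p));continue
        c,wh,a=cv2.minAreaRect(p[:,:2].astype(np.float32));cc=p[:,:2]-p[:,:2].mean(0);w,vv=np.linalg.eigh(np.cov(cc.T))
        ce,r=cv2.minEnclosingCircle(p[:,:2].astype(np.float32))
        print(k,len(p),"mean",p.mean(0).round(1),"rect",np.round(c,1),np.round(wh,1),round(a,1),"circ",np.round(ce,1),round(r,1),"slot angle from Y",np.degrees(np.arctan2(-vv[0,1],vv[1,1])).round(1))
E
python3 - <<'E'
from head import *
c0=np.array([.5755,-.0385,.125])
print(A)
for n in("top","side"): print(n);headm(dict(np.load(n+"0.npz")),c0)
f=dict(np.load("top0.npz"));save("hubtop",f["pixels"],8,(230,130,320,205))
E
```

```text
[[ 0.85404673  0.22405497  0.46947156]
 [-0.25375794  0.96726775  0.        ]
 [-0.4541047  -0.11913214  0.88294759]]
top
blueTop 69 mean [ 1.1 49.5 32.5] rect [-0.5 49.5] [24.  39.5] 89.4 circ [-0.1 49.9] 22.1 slot angle from Y 92.1
red 49 mean [ -1.7 -36.2  18.4] rect [ -2.3 -35.9] [11.2 42.7] 59.9 circ [ -0.8 -33.1] 21.4 slot angle from Y 58.0
disc 193 mean [  0.8 -33.   23.3] rect [ -1.2 -32.3] [44.7 47.2] 89.0 circ [ -1.2 -33.7] 24.1 slot angle from Y 87.8
jaw 66 mean [ -0.8 -34.1  31.9] rect [ -0.7 -33.7] [32.8 33.4] 56.8 circ [ -1.2 -34.6] 21.2 slot angle from Y -33.3
side
blueTop 78 mean [-3.1 45.3 33. ] rect [-2.8 46.3] [26.3 39.3] 89.3 circ [-2.7 47. ] 22.7 slot angle from Y 92.8
red 35 mean [  0.  -32.1  19.1] rect [ -1.2 -33.8] [14.  41.3] 61.7 circ [ -1.5 -34.3] 21.1 slot angle from Y 57.1
disc 249 mean [ -4.1 -39.7  24.6] rect [ -4.3 -39.9] [41.7 46.2] 60.3 circ [ -2.6 -37.7] 24.4 slot angle from Y 125.9
jaw 92 mean [ -2.7 -37.2  32.5] rect [ -2.3 -36.7] [33.9 33.9] 57.5 circ [ -2.8 -37.5] 22.8 slot angle from Y -37.3
```

View pics/hubtop.png

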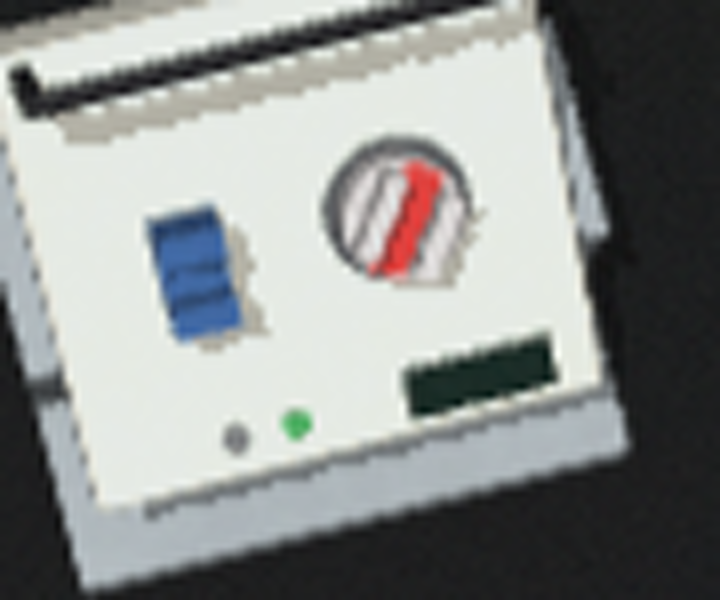

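Both views agree: tilt 28.0°, yaw 14.7° and the key's size and height all fit. The crop shows the red slot running lower-left to upper-right at about (410,220), so the hub is at about +58° and needs roughly −58°. Next comes the approach to the hub.

```bash
cat > plan.py <<'E'
from head import *
C=np.array([.5755,-.0385,.125])+A.T@np.array([-.0014,.0004,-.0003])   # face centre
KEY=np.array([.4105,-.2935,0]);KAZ=127.7
def headp(x,y,z): return C+A.T@(np.array([x,y,z])/1000)
def face_R(jaw):  # tool x=-Z head, jaw axis z at angle jaw (deg) from head X toward Y
    j=np.radians(jaw);z=np.cos(j)*A[0]+np.sin(j)*A[1];x=-A[2];return R.from_matrix(np.stack([x,np.cross(z,x),z],1))
def down_R(az):
    a=np.radians(az);z=np.array([np.cos(a),np.sin(a),0]);x=np.array([0,0,-1.]);return R.from_matrix(np.stack([x,np.cross(z,x),z],1))
def cur():
    s=state();return s["tool_pos"],R.from_rotvec(s["tool_rot"]),s
def rows(wps,maxmm=36,maxdeg=6.5):
    p,r,s=cur();print("t %.2f q"%s["t"],s["q"].round(2),"F",s["force"].round(1),"w %.3f"%s["width"])
    for P,Q in wps:
        d=r.inv()*Q;n=max(1,int(np.ceil(max(np.linalg.norm(P-p)*1e3/maxmm,np.degrees(d.magnitude())/maxdeg))))
        w=d.as_rotvec()/n;step=(P-p)/n;rr=r
        print(n,"rows")
        for i in range(n):
            print(", ".join("%g"%v for v in np.r_[np.round(rr.inv().apply(step)*1e3,1),np.round(np.degrees(w),1)]),end=",\n");rr=rr*R.from_rotvec(w)
        p,r=P,Q
def where():
    p,r,s=cur();h=A@(p-C)*1e3;M=A@r.as_matrix();
    print("t %.2f TCP head mm"%s["t"],h.round(1),"tool x head",M[:,0].round(3),"jaw ang %.1f"%np.degrees(np.arctan2(M[1,2],M[0,2])),"F head",(A@s["force"]).round(1),"tq",(A@s["torque"]).round(2),"w %.3f"%s["width"],"q",s["q"].round(2))
E
python3 - <<'E'
from plan import *
where();p,r,s=cur();print(r.as_matrix().round(3))
for j in(-90,-45,0,45,90,135,180): print(j,np.degrees((r.inv()*face_R(j)).magnitude()).round(),np.degrees((r.inv()*face_R(j)).as_rotvec()).round())
E
```

```text
t 0.10 TCP head mm [-194.6  666.6  240.1] tool x head [-0.47  -0.001 -0.883] jaw ang 64.5 F head [ 0.5  0.1 -0.1] tq [-0.02 -0.01  0.02] w 0.998 q [ 1.12  0.38  1.3   0.    1.46 -0.22]
[[-0.001 -0.972  0.237]
 [-0.001  0.237  0.972]
 [-1.     0.    -0.001]]
-90 152.0 [148. -37.   9.]
-45 109.0 [104. -32.  -5.]
0 67.0 [ 60. -25. -15.]
45 33.0 [ 16. -17. -23.]
90 40.0 [-28.  -7. -27.]
135 78.0 [-72.   4. -30.]
180 120.0 [-116.   17.  -29.]
```

Run:
```python
from plan import *
p,r,s=cur();print(headp(0,-36,100))
rows([(p+[0.05,-.05,.09],r),(headp(0,-36,100),face_R(58))],39)
```

```text
[ 0.53806388 -0.08512588  0.21237261]
t 0.10 q [ 1.12  0.38  1.3   0.    1.46 -0.22] F [0.4 0.2 0.1] w 0.998
3 rows
-30, -20.1, -12.3, 0, 0, 0,
-30, -20.1, -12.3, 0, 0, 0,
-30, -20.1, -12.3, 0, 0, 0,
18 rows
6.8, -26.8, -26, 0.2, -0.8, -1.3,
7.1, -26.7, -26, 0.2, -0.8, -1.3,
7.4, -26.7, -26, 0.2, -0.8, -1.3,
7.6, -26.6, -26, 0.2, -0.8, -1.3,
7.9, -26.5, -26.1, 0.2, -0.8, -1.3,
8.2, -26.4, -26.1, 0.2, -0.8, -1.3,
8.4, -26.3, -26.1, 0.2, -0.8, -1.3,
8.7, -26.2, -26.1, 0.2, -0.8, -1.3,
8.9, -26, -26.2, 0.2, -0.8, -1.3,
9.2, -25.9, -26.2, 0.2, -0.8, -1.3,
9.4, -25.8, -26.2, 0.2, -0.8, -1.3,
9.7, -25.7, -26.3, 0.2, -0.8, -1.3,
9.9, -25.5, -26.3, 0.2, -0.8, -1.3,
10.2, -25.4, -26.4, 0.2, -0.8, -1.3,
10.4, -25.2, -26.4, 0.2, -0.8, -1.3,
10.6, -25.1, -26.5, 0.2, -0.8, -1.3,
10.8, -24.9, -26.5, 0.2, -0.8, -1.3,
11.1, -24.7, -26.6, 0.2, -0.8, -1.3,
```

Emit:
apply_moves:
  plan: [-32,-20,-12,0,0,0,-32,-20,-12,0,0,0,-32,-20,-12,0,0,0,0,-26.8,-26,0.2,-0.8,-1.3,2,-26.7,-26,0.2,-0.8,-1.3,4,-26.7,-26,0.2,-0.8,-1.3,6,-26.6,-26,0.2,-0.8,-1.3,8,-26.5,-26,0.2,-0.8,-1.3,8,-26.4,-26,0.2,-0.8,-1.3,8,-26.3,-26,0.2,-0.8,-1.3]
  grip: 1

```text
t: 0.93
tool_pos: [0.3233, 0.257, 0.3118]
tool_rot: [-1.051, 1.136, 0.933]
force: [0.9, 0.4, 0.3]
width: 0.998
```

Emit:
apply_moves:
  plan: [8.7,-26.2,-26,0.2,-0.8,-1.3,8.7,-26.2,-26,0.2,-0.8,-1.3,9,-26,-26,0.2,-0.8,-1.3,9,-26,-26,0.2,-0.8,-1.3,9,-26,-26,0.2,-0.8,-1.3,9,-26,-26,0.2,-0.8,-1.3,9,-26,-26,0.2,-0.8,-1.3]

```text
t: 1.52
tool_pos: [0.4685, 0.0251, 0.2671]
tool_rot: [-1.05, 0.958, 0.824]
force: [0.8, 0.8, 0.2]
width: 1.001
```

Run:
```python
from plan import *
where();rows([(headp(0,-36,100),face_R(58))],39)
```

```text
t 1.52 TCP head mm [ -9.   88.2 166.8] tool x head [-0.099  0.005 -0.995] jaw ang 59.4 F head [ 1.   0.6 -0.3] tq [0.04 0.14 0.05] w 1.001 q [-0.31  0.07  1.71  0.24  1.05 -1.69]
t 1.52 q [-0.31  0.07  1.71  0.24  1.05 -1.69] F [0.8 0.8 0.2] w 1.001
4 rows
16.3, -19.3, -24.8, 0.3, -0.7, -1.3,
16.4, -19, -24.9, 0.3, -0.7, -1.3,
16.5, -18.8, -25, 0.3, -0.7, -1.3,
16.6, -18.6, -25, 0.3, -0.7, -1.3,
```

Emit:
apply_moves:
  plan: [16.3,-19.3,-24.8,0.3,-0.7,-1.3,16.4,-19,-24.9,0.3,-0.7,-1.3,16.5,-18.8,-25,0.3,-0.7,-1.3,16.6,-18.6,-25,0.3,-0.7,-1.3,0,0,0,0,0,0]

```text
t: 1.93
tool_pos: [0.5421, -0.0984, 0.2086]
tool_rot: [-1.04, 0.869, 0.748]
force: [-0.2, -0.2, -1.2]
width: 1.001
```

Run:
```python
from plan import *
where();rows([(headp(0,-36,60),face_R(58)),(headp(0,-36,14.5),face_R(58))],25)
```

```text
t 1.93 TCP head mm [ -1.3 -49.9  96.4] tool x head [ 0.01  -0.007 -1.   ] jaw ang 57.6 F head [-0.8 -0.1 -1. ] tq [-0.02  0.26 -0.03] w 1.001 q [-0.55  0.27  1.68  0.46  0.88 -2.05]
t 1.93 q [-0.55  0.27  1.68  0.46  0.88 -2.05] F [-0.2 -0.2 -1.2] w 1.001
2 rows
18.2, 3.4, 6.2, -0.2, -0, 0.3,
18.2, 3.3, 6.2, -0.2, -0, 0.3,
2 rows
22.8, -0, -0, 0, 0, 0,
22.8, -0, -0, 0, 0, 0,
```

Emit:
apply_moves:
  plan: [0,3.4,6.2,-0.2,0,0.3,10,3.3,6.2,-0.2,0,0.3,14,0,0,0,0,0,0,0,0,0,0,0]

```text
t: 2.27
tool_pos: [0.5496, -0.0793, 0.1858]
tool_rot: [-1.04, 0.876, 0.763]
force: [-1.1, 0.2, -0.6]
width: 1.002
```

Run:
```python
from plan import *
where();rows([(headp(0,-36,14.5),face_R(58))],13)
for n in("top","side"):
    f=grab_frame(n);save(n+"1",f["pixels"],5,(230,130,350,220) if n=="top" else (240,130,390,240));np.savez(n+"1.npz",**f)
```

```text
t 2.27 TCP head mm [ -1.3 -33.3  70.6] tool x head [-0.003  0.    -1.   ] jaw ang 57.9 F head [-1.2  0.5 -0.1] tq [-0.01  0.22 -0.06] w 1.002 q [-0.5   0.31  1.7   0.45  0.82 -2.03]
t 2.27 q [-0.5   0.31  1.7   0.45  0.82 -2.03] F [-1.1  0.2 -0.6] w 1.002
5 rows
11.2, -0.5, -0.3, -0, -0, -0,
11.2, -0.5, -0.3, -0, -0, -0,
11.2, -0.5, -0.3, -0, -0, -0,
11.2, -0.5, -0.3, -0, -0, -0,
11.2, -0.5, -0.3, -0, -0, -0,
```

View pics/side1.png

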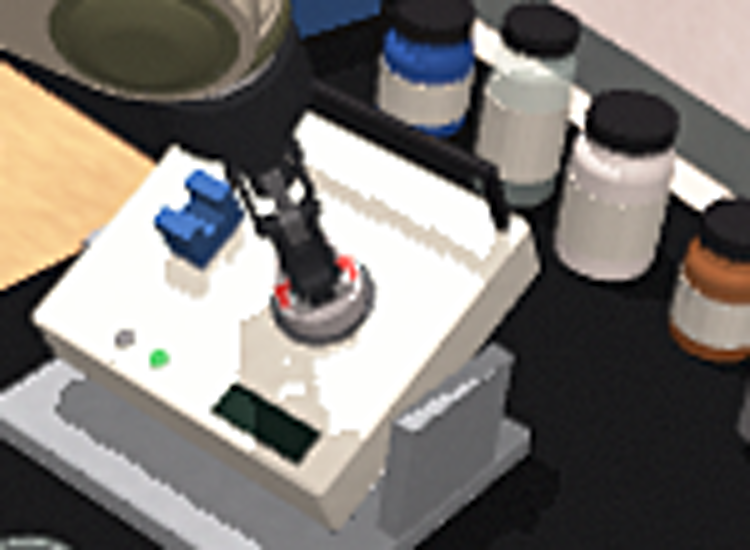

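The side crop shows the near finger at (318,275), centred over the hub at (322,300), with clear space around the block. Descending.

Emit:
apply_moves:
  plan: [11,-0.5,-0.3,0,0,0,11,-0.5,-0.3,0,0,0,11,-0.5,-0.3,0,0,0,11,-0.5,-0.3,0,0,0,8,-0.5,-0.3,0,0,0,0,0,0,0,0,0]

```text
t: 2.87
tool_pos: [0.5776, -0.0734, 0.1398]
tool_rot: [-1.046, 0.871, 0.761]
force: [-0.4, -0.5, 0.2]
width: 1.001
```

Run:
```python
from plan import *
where();rows([(headp(0,-36,14.5),face_R(58))],13)
```

```text
t 2.87 TCP head mm [  2.4 -34.7  16.6] tool x head [ 0.002 -0.002 -1.   ] jaw ang 58.2 F head [-0.4 -0.4  0.4] tq [-0.03  0.24 -0.02] w 1.001 q [-0.46  0.41  1.7   0.49  0.71 -2.06]
t 2.87 q [-0.46  0.41  1.7   0.49  0.71 -2.06] F [-0.4 -0.5  0.2] w 1.001
1 rows
2.1, 1.3, -2.3, 0.2, -0.1, 0.1,
```

Emit:
apply_moves:
  plan: [2,1.3,-2.3,0.2,0,0,0,0,0,0,0,0]

```text
t: 3.03
tool_pos: [0.5769, -0.0749, 0.1357]
tool_rot: [-1.041, 0.873, 0.76]
force: [-0.1, 0.8, -0.5]
width: 1.0
```

Emit:
apply_moves:
  plan: [0,0,0,0,0,0,0,0,0,0,0,0,0,0,0,0,0,0,0,0,0,0,0,0,0,0,0,0,0,0,0,0,0,0,0,0]
  grip: 0.5

```text
t: 3.53
tool_pos: [0.5767, -0.0749, 0.1371]
tool_rot: [-1.041, 0.872, 0.759]
force: [3.4, 0.7, -3.2]
width: 0.533
```

Run:
```python
from plan import *
where()
```

```text
t 3.53 TCP head mm [ -0.1 -35.9  14.8] tool x head [ 0.002 -0.001 -1.   ] jaw ang 57.9 F head [ 1.5 -0.2 -4.4] tq [0.08 0.01 0.04] w 0.533 q [-0.47  0.41  1.7   0.5   0.71 -2.07]
```

Emit:
apply_moves:
  plan: [0,0,0,0,0,0,0,0,0,0,0,0,0,0,0,0,0,0,0,0,0,0,0,0]
  grip: 0.2

```text
t: 3.87
tool_pos: [0.5767, -0.0749, 0.1371]
tool_rot: [-1.041, 0.872, 0.759]
force: [1.1, 0.2, -2.3]
width: 0.537
```

Run:
```python
from plan import *
where();headm(grab_frame("top"),C);headm(grab_frame("side"),C)
```

```text
t 3.87 TCP head mm [ -0.1 -35.9  14.8] tool x head [ 0.002 -0.001 -1.   ] jaw ang 57.9 F head [-0.1 -0.1 -2.6] tq [ 0.17  0.07 -0.05] w 0.537 q [-0.47  0.41  1.7   0.5   0.71 -2.07]
blueTop 69 mean [ 0.7 48.9 32.9] rect [ 0.3 48.8] [40.2 23.9] 0.5 circ [ 0.  48.8] 22.2 slot angle from Y 90.5
red 17 mean [ 11.2 -43.7  19. ] rect [ 10.1 -43.4] [ 9.4 13. ] 79.0 circ [ 10.5 -44.2] 7.2 slot angle from Y 74.6
disc 62 mean [ 16.  -37.4  21.2] rect [ 18.6 -33.8] [52.1 16.9] 58.1 circ [ 15.1 -31.6] 26.4 slot angle from Y -22.6
jaw 9 mean [ 16.7 -33.4  31.9] rect [ 18.3 -30.5] [48.3  4.9] 67.8 circ [ 16.3 -29.7] 24.2 slot angle from Y -23.0
blueTop 47 mean [-13.2  44.9  33.4] rect [-4.7 45.9] [32.4 27.6] 3.4 circ [-4.2 46.6] 20.4 slot angle from Y -33.6
red 11 mean [ -4.9 -33.2  20. ] rect [ -1.6 -36.7] [10.4 41.6] 49.6 circ [  0.1 -34.9] 20.8 slot angle from Y 52.4
disc 72 mean [ -8.  -42.5  21.5] rect [ -6.4 -42.9] [55.5 46.1] 39.7 circ [ -7.  -42.7] 31.1 slot angle from Y 49.6
jaw 13 mean [ -9.  -37.2  32.7] rect [  0.7 -34.7] [37.8 34. ] 56.7 circ [ -0.2 -36.5] 23.7 slot angle from Y 8.0
```

Emit:
apply_moves:
  plan: [0,0,0,4,0,0,0,0,0,6,0,0,0,0,0,6,0,0,0,0,0,6,0,0,0,0,0,6,0,0,0,0,0,6,0,0,0,0,0,6,0,0,0,0,0,4,0,0,0,0,0,0,0,0]

```text
t: 4.72
tool_pos: [0.5765, -0.0752, 0.1369]
tool_rot: [-0.325, 1.049, 0.34]
force: [1.5, 0.9, -1.5]
width: 0.534
```

Run:
```python
from plan import *
where();rows([(headp(0,-36,14.8),face_R(0))],13)
```

```text
t 4.72 TCP head mm [ -0.4 -36.2  14.7] tool x head [ 0.001 -0.002 -1.   ] jaw ang 11.8 F head [ 0.8  0.5 -2.1] tq [ 0.12  0.   -0.08] w 0.534 q [-0.47  0.41  1.7   0.5   0.71 -1.26]
t 4.72 q [-0.47  0.41  1.7   0.5   0.71 -1.26] F [ 1.5  0.9 -1.5] w 0.534
2 rows
-0, 0.1, 0.2, 5.9, 0, 0.1,
-0, 0.1, 0.2, 5.9, 0, 0.1,
```

Emit:
apply_moves:
  plan: [0,0.1,0.2,5,0,0,0,0.1,0.2,5,0,0,0,0,0,1,0,0,0,0,0,0,0,0]

```text
t: 5.05
tool_pos: [0.5764, -0.0753, 0.1369]
tool_rot: [-0.155, 1.074, 0.238]
force: [0.9, 0.4, -2.4]
width: 0.541
```

Run:
```python
from plan import *
where();rows([(headp(0,-36,14.8),face_R(0))],13)
```

```text
t 5.05 TCP head mm [ -0.5 -36.2  14.7] tool x head [ 0.    -0.003 -1.   ] jaw ang 1.0 F head [-0.3  0.2 -2.5] tq [ 0.08 -0.06 -0.05] w 0.541 q [-0.47  0.41  1.7   0.5   0.71 -1.07]
t 5.05 q [-0.47  0.41  1.7   0.5   0.71 -1.07] F [ 0.9  0.4 -2.4] w 0.541
1 rows
-0.1, 0.2, 0.5, 1, 0, 0.1,
```

Emit:
apply_moves:
  plan: [0,0,0,0,0,0,0,0,0,0,0,0,0,0,0,0,0,0,0,0,0,0,0,0,0,0,0,0,0,0,0,0,0,0,0,0]
  grip: 0.95

```text
t: 5.55
tool_pos: [0.5767, -0.0757, 0.1377]
tool_rot: [-0.166, 1.071, 0.242]
force: [0.3, 0.3, 0.1]
width: 0.951
```

Emit:
apply_moves:
  plan: [-8,0,0,0,0,0,-16,0,0,0,0,0,-20,0,0,0,0,0,-25,0,0,0,0,0,-30,0,0,0,0,0,0,0,0,0,0,0]

```text
t: 6.05
tool_pos: [0.5285, -0.0873, 0.2295]
tool_rot: [-0.167, 1.074, 0.244]
force: [0.8, -0.6, 1.3]
width: 0.953
```

Run:
```python
from plan import *
where()
kt=KEY+[0,0,.15]
for az in(37.7,37.7-180): 
    p,r,s=cur();print(az,np.degrees((r.inv()*down_R(az)).as_rotvec()).round())
rows([(kt,down_R(37.7))],30)
```

```text
t 6.05 TCP head mm [ -0.7 -35.7 119.7] tool x head [-0.001 -0.003 -1.   ] jaw ang 1.7 F head [ 1.2 -0.8  0.9] tq [-0.04  0.18 -0.01] w 0.953 q [-0.54  0.22  1.67  0.43  0.94 -1.03]
37.7 [-21.  27.   6.]
-142.3 [154.   9. -38.]
t 6.05 q [-0.54  0.22  1.67  0.43  0.94 -1.03] F [ 0.8 -0.6  1.3] w 0.953
9 rows
-0.8, -18.2, -21, -2.3, 3, 0.7,
0.1, -17.4, -21.8, -2.3, 3, 0.7,
1.1, -16.5, -22.4, -2.3, 3, 0.7,
2.1, -15.6, -23, -2.3, 3, 0.7,
3.2, -14.6, -23.4, -2.3, 3, 0.7,
4.3, -13.7, -23.8, -2.3, 3, 0.7,
5.4, -12.8, -24.1, -2.3, 3, 0.7,
6.5, -11.9, -24.3, -2.3, 3, 0.7,
7.7, -11, -24.4, -2.3, 3, 0.7,
```

Emit:
apply_moves:
  plan: [-1,-18,-21,-2.3,3,0.7,0,-17.4,-21.8,-2.3,3,0.7,1,-16.5,-22.4,-2.3,3,0.7,2,-15.6,-23,-2.3,3,0.7,3,-14.6,-23.4,-2.3,3,0.7,4.3,-13.7,-23.8,-2.3,3,0.7,5.4,-12.8,-24,-2.3,3,0.7,6.5,-12,-24.3,-2.3,3,0.7,5,-8,-18,-2,2.5,0.5,0,0,0,0,0,0]
  grip: 0.6

```text
t: 6.88
tool_pos: [0.4071, -0.2971, 0.1563]
tool_rot: [-0.527, 1.509, 0.521]
force: [-0.5, -0.3, -0.1]
width: 0.604
```

Run:
```python
from plan import *
p,r,s=cur();print(p,r.as_matrix().round(3))
for n in("top","side"):
    f=grab_frame(n);print(n);headm(f,C);save(n+"2",f["pixels"],5,(225,125,385,240) if n=="top" else (240,130,390,240));np.savez(n+"2.npz",**f)
rows([(KEY+[0,0,.09],down_R(37.7))],15)
```

```text
[ 0.40714843 -0.29710743  0.15629794] [[-0.001 -0.62   0.784]
 [-0.005  0.784  0.62 ]
 [-1.    -0.003 -0.004]]
top
blueTop 67 mean [ 1.4 48.7 33.1] rect [ 1.2 48.6] [39.8 23.7] 0.9 circ [ 0.7 48. ] 21.3 slot angle from Y 90.6
red 44 mean [ -3.3 -34.5  18.3] rect [ -3.1 -34.9] [41.1 13.9] 83.8 circ [ -1.8 -34.8] 21.0 slot angle from Y -2.5
disc 195 mean [  2.2 -33.3  23.5] rect [  1.5 -34.1] [46.2 45.1] 41.1 circ [  0.4 -33.9] 24.0 slot angle from Y 126.9
jaw 68 mean [  0.3 -33.5  32.1] rect [ -0.2 -34. ] [32.8 34. ] 0.9 circ [  0.4 -34.2] 21.9 slot angle from Y 88.7
side
blueTop 0
red 0
disc 0
jaw 0
t 6.98 q [-0.86  0.39  1.57 -0.    1.18 -1.53] F [ 0.6  0.8 -0.1] w 0.599
5 rows
13.4, -0, 0.6, 0.1, 0, 0,
13.4, -0, 0.6, 0.1, 0, 0,
13.4, -0, 0.6, 0.1, 0, 0,
13.4, -0, 0.6, 0.1, 0, 0,
13.4, -0, 0.6, 0.1, 0, 0,
```

View pics/top2.png

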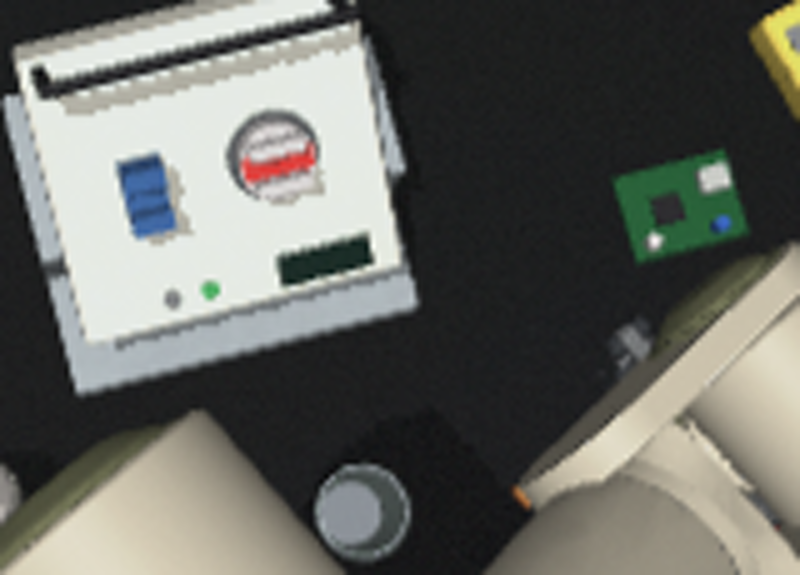

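The top crop shows the red slot at (280,163) in line with the block at (148,195). The jaw rectangle is about 1° off the block, so the hub is aligned. Next I grasp the key.

Emit:
apply_moves:
  plan: [13.4,0,0.6,0.1,0,0,13.4,0,0.6,0.1,0,0,13.4,0,0.6,0.1,0,0,10,0,0.6,0.1,0,0,0,0,0,0,0,0]

```text
t: 7.4
tool_pos: [0.4129, -0.2892, 0.1086]
tool_rot: [-0.521, 1.498, 0.509]
force: [-0.8, 0.6, 0.5]
width: 0.6
```

Run:
```python
from plan import *
p,r,s=cur();print(p,r.as_matrix().round(3))
f=grab_frame("side");save("side3",f["pixels"],5,(240,230,380,340));P=cloud(f);m=masks(f)["orange"]&(P[...,2]<.06)&(P[...,0]<.5)&(P[...,2]>.004);p=P[m];print(len(p));
lo=p[p[:,2]<.022];print(cv2.minAreaRect((lo[:,:2]*1000).astype(np.float32)))
rows([(KEY+[0,0,.034],down_R(37.7))],12)
```

```text
[ 0.41286973 -0.28921947  0.10858861] [[ 0.012 -0.612  0.791]
 [-0.004  0.791  0.612]
 [-1.    -0.011  0.007]]
540
((410.6296081542969, -295.277099609375), (17.600067138671875, 119.719482421875), 37.35517883300781)
t 7.45 q [-0.85  0.45  1.64  0.01  1.05 -1.51] F [-0.3  0.3  0.5] w 0.600
7 rows
10.8, -0.1, -0.7, 0, 0.1, 0.1,
10.8, -0.1, -0.7, 0, 0.1, 0.1,
10.8, -0.1, -0.7, 0, 0.1, 0.1,
10.8, -0.2, -0.7, 0, 0.1, 0.1,
10.8, -0.2, -0.7, 0, 0.1, 0.1,
10.8, -0.2, -0.7, 0, 0.1, 0.1,
10.8, -0.2, -0.7, 0, 0.1, 0.1,
```

View pics/side3.png

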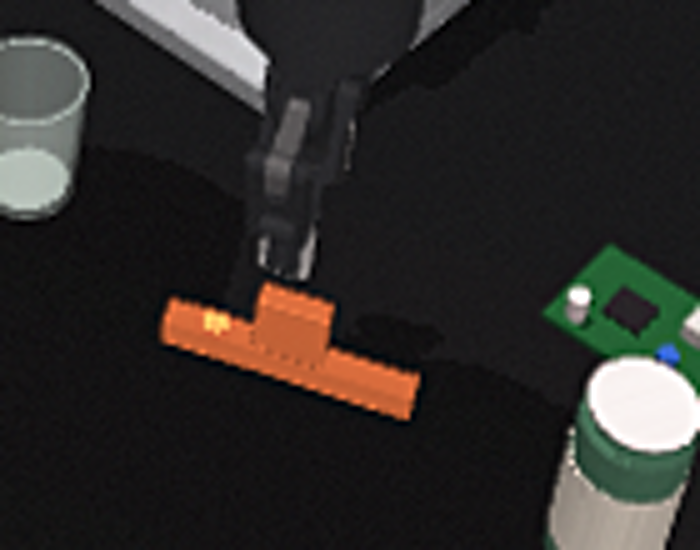

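The side crop shows the key undisturbed at (290,350), with the fingers straddling it above at (285,260). Continuing down.

Emit:
apply_moves:
  plan: [10.8,-0.1,-0.7,0,0.1,0.1,10.8,-0.1,-0.7,0,0.1,0.1,10.8,-0.1,-0.7,0,0.1,0.1,10.8,-0.2,-0.7,0,0.1,0.1,10.8,-0.2,-0.7,0,0.1,0.1,8,-0.2,-0.7,0,0.1,0.1,0,0,0,0,0,0]

```text
t: 8.03
tool_pos: [0.414, -0.2922, 0.05]
tool_rot: [-0.524, 1.505, 0.508]
force: [-0.2, -0.0, 0.2]
width: 0.599
```

Run:
```python
from plan import *
p,r,s=cur();print(p,r.as_matrix().round(3));rows([(KEY+[0,0,.034],down_R(37.7))],12)
```

```text
[ 0.41395422 -0.29221872  0.04996317] [[ 0.007 -0.613  0.79 ]
 [-0.009  0.79   0.613]
 [-1.    -0.011 -0.   ]]
t 8.03 q [-0.85  0.54  1.69 -0.    0.9  -1.51] F [-0.2 -0.   0.2] w 0.599
2 rows
8, 0.6, -1.8, 0, -0, 0.3,
8, 0.6, -1.8, 0, -0, 0.3,
```

Emit:
apply_moves:
  plan: [8,0.6,-1.8,0,0,0.3,8,0.6,-1.8,0,0,0.3,0,0,0,0,0,0]

```text
t: 8.28
tool_pos: [0.4108, -0.2939, 0.0338]
tool_rot: [-0.518, 1.507, 0.515]
force: [-0.7, -0.8, -0.6]
width: 0.597
```

Run:
```python
from plan import *
p,r,s=cur();print(p,r.as_matrix().round(3));rows([(KEY+[0,0,.034],down_R(37.7))],12)
```

```text
[ 0.41082372 -0.29388373  0.03377584] [[ 0.002 -0.613  0.79 ]
 [-0.001  0.79   0.613]
 [-1.    -0.002  0.   ]]
t 8.28 q [-0.86  0.57  1.7   0.    0.87 -1.52] F [-0.7 -0.8 -0.6] w 0.597
1 rows
-0.2, 0.5, -0, 0.1, 0, 0.1,
```

Emit:
apply_moves:
  plan: [0,0,0,0,0,0,0,0,0,0,0,0,0,0,0,0,0,0,0,0,0,0,0,0,0,0,0,0,0,0,0,0,0,0,0,0,0,0,0,0,0,0]
  grip: 0

```text
t: 8.87
tool_pos: [0.4109, -0.2941, 0.0344]
tool_rot: [-0.518, 1.507, 0.514]
force: [0.8, -0.7, -2.2]
width: 0.128
```

Emit:
apply_moves:
  plan: [0,0,0,0,0,0,0,0,0,0,0,0]

```text
t: 9.03
tool_pos: [0.4109, -0.294, 0.0344]
tool_rot: [-0.518, 1.507, 0.514]
force: [0.2, 0.3, -1.3]
width: 0.128
```

Run:
```python
from plan import *
p,r,s=cur();print(p,r.as_matrix().round(3),s["force"],s["torque"])
up=np.array([.43,-.23,.22])
rows([(p+[0,0,.15],r),(headp(0,0,18+34+90),face_R(0))],25,6)
```

```text
[ 0.41089352 -0.29399249  0.03438249] [[ 0.002 -0.613  0.79 ]
 [-0.002  0.79   0.613]
 [-1.    -0.003  0.001]] [ 0.16930078  0.33980995 -1.285572  ] [ 0.06917575  0.05982436 -0.03818702]
t 9.03 q [-0.86  0.57  1.7   0.    0.87 -1.52] F [ 0.2  0.3 -1.3] w 0.128
6 rows
-25, -0.1, 0, 0, 0, 0,
-25, -0.1, 0, 0, 0, 0,
-25, -0.1, 0, 0, 0, 0,
-25, -0.1, 0, 0, 0, 0,
-25, -0.1, 0, 0, 0, 0,
-25, -0.1, 0, 0, 0, 0,
11 rows
-5.9, 11.6, 20.4, 2.1, -2.5, -0.5,
-5.1, 12.3, 20.2, 2.1, -2.5, -0.5,
-4.4, 13, 20, 2.1, -2.5, -0.5,
-3.6, 13.7, 19.7, 2.1, -2.5, -0.5,
-2.9, 14.3, 19.3, 2.1, -2.5, -0.5,
-2.2, 15, 18.9, 2.1, -2.5, -0.5,
-1.5, 15.7, 18.4, 2.1, -2.5, -0.5,
-0.9, 16.3, 17.9, 2.1, -2.5, -0.5,
-0.2, 16.9, 17.3, 2.1, -2.5, -0.5,
0.4, 17.5, 16.7, 2.1, -2.5, -0.5,
0.9, 18.1, 16, 2.1, -2.5, -0.5,
```

Emit:
apply_moves:
  plan: [-12,0,0,0,0,0,-25,0,0,0,0,0,-25,0,0,0,0,0,-25,0,0,0,0,0,-25,0,0,0,0,0,-25,0,0,0,0,0,-12,0,0,0,0,0]

```text
t: 9.62
tool_pos: [0.4091, -0.2922, 0.1865]
tool_rot: [-0.51, 1.511, 0.522]
force: [0.6, -0.6, -2.0]
width: 0.129
```

Emit:
apply_moves:
  plan: [-6,11.6,20,2,-2.5,-0.5,-5,12.3,20,2.1,-2.5,-0.5,-4.4,13,20,2.1,-2.5,-0.5,-3.6,13.7,19.7,2.1,-2.5,-0.5,-3,14.3,19.3,2.1,-2.5,-0.5,-2,15,19,2.1,-2.5,-0.5,-1.5,15.7,18.4,2.1,-2.5,-0.5,-1,16,18,2.1,-2.5,-0.5,0,15,15,2,-2,-0.5,0,0,0,0,0,0]

```text
t: 10.45
tool_pos: [0.4921, -0.0933, 0.2461]
tool_rot: [-0.183, 1.153, 0.269]
force: [-0.8, 0.0, -1.2]
width: 0.128
```

Run:
```python
from plan import *
where();rows([(headp(0,0,18+34+60),face_R(0))],12,5)
```

```text
t 10.45 TCP head mm [-25.2 -32.2 151.6] tool x head [-0.082  0.015 -0.997] jaw ang 2.8 F head [-1.2  0.2 -0.7] tq [0.02 0.26 0.02] w 0.128 q [-0.58  0.17  1.67  0.35  1.07 -1.02]
t 10.45 q [-0.58  0.17  1.67  0.35  1.07 -1.02] F [-0.8  0.  -1.2] w 0.128
5 rows
7.6, 6, 6, 0.5, -0.9, -0.2,
7.7, 6.1, 5.8, 0.5, -0.9, -0.2,
7.7, 6.2, 5.6, 0.5, -0.9, -0.2,
7.8, 6.3, 5.4, 0.5, -0.9, -0.2,
7.9, 6.4, 5.2, 0.5, -0.9, -0.2,
```

Emit:
apply_moves:
  plan: [7.6,6,6,0.5,-0.9,-0.2,7.6,6,5.8,0.5,-0.9,-0.2,7.6,6,5.6,0.5,-0.9,-0.2,7.6,6,5.4,0.5,-0.9,-0.2,6,5,4,0.4,-0.7,-0.2,0,0,0,0,0,0]

```text
t: 10.95
tool_pos: [0.5214, -0.0534, 0.2227]
tool_rot: [-0.149, 1.083, 0.235]
force: [-1.2, 1.0, -3.0]
width: 0.13
```

Run:
```python
from plan import *
where();rows([(headp(0,0,18+34.4+35),face_R(0))],10,5)
```

```text
t 10.95 TCP head mm [ -2.3  -1.1 112.9] tool x head [-0.008 -0.001 -1.   ] jaw ang 0.5 F head [-2.2  1.3 -2.2] tq [0.05 0.4  0.03] w 0.130 q [-0.48  0.21  1.72  0.41  0.89 -0.95]
t 10.95 q [-0.48  0.21  1.72  0.41  0.89 -0.95] F [-1.2  1.  -3. ] w 0.130
3 rows
8.5, 0.4, 0.8, 0.2, -0.2, 0,
8.5, 0.4, 0.8, 0.2, -0.2, 0,
8.5, 0.4, 0.8, 0.2, -0.2, 0,
```

Emit:
apply_moves:
  plan: [8.5,0.4,0.8,0.2,-0.2,0,8.5,0.4,0.8,0.2,-0.2,0,6,0.2,0.5,0.1,0,0,0,0,0,0,0,0]

```text
t: 11.28
tool_pos: [0.5339, -0.0506, 0.2012]
tool_rot: [-0.141, 1.079, 0.23]
force: [-0.0, 0.3, -2.2]
width: 0.128
```

```bash
cat > keym.py <<'E'
from plan import *
def keyhead(f):
    P=cloud(f);Q=(P-C)@A.T*1e3;m=masks(f)["orange"]&(abs(Q[...,0])<40)&(abs(Q[...,1])<90)&(Q[...,2]>10)&(Q[...,2]<130)
    p=Q[m];top=np.percentile(p[:,2],97)
    if len(p)<5: print("few");return
    print("key n",len(p),"z pct",np.percentile(p[:,2],[3,25,50,75,97]).round(1),"y",np.percentile(p[:,1],[1,99]).round(1),"rect",[np.round(v,1) for v in cv2.minAreaRect(p[:,:2].astype(np.float32))],"mean",p.mean(0).round(1))
    # end heights/x
    for s in(-1,1):
        e=p[(p[:,1]*s>35)];print(" end",s,len(e),np.median(e,0).round(1) if len(e) else "")
E
python3 - <<'E'
from keym import *
where()
for n in("top","side"):
    f=grab_frame(n);print(n);keyhead(f);headm(f,C);save(n+"4",f["pixels"],5,(225,125,345,215) if n=="top" else (230,120,380,240))
rows([(headp(0,0,18+34.4+18),face_R(0))],10,5)
E
```

```text
t 11.28 TCP head mm [-1.1 -1.5 87.9] tool x head [-0.003 -0.001 -1.   ] jaw ang 0.1 F head [-1.   0.3 -2. ] tq [-0.03  0.41  0.01] w 0.128 q [-0.46  0.25  1.73  0.43  0.83 -0.96]
top
key n 135 z pct [64.8 67.6 69.1 70.2 99.3] y [-56.9  58.5] rect [array([-0. ,  0.8]), array([ 14.5, 117.4]), np.float64(0.4)] mean [ 0.2  5.5 70.8]
 end -1 37 [ -0.3 -46.3  69. ]
 end 1 39 [-0.3 47.4 68.5]
blueTop 36 mean [14.2 49.2 33.3] rect [ 6.6 48.8] [29. 24.] 1.0 circ [ 5.9 50.3] 17.4 slot angle from Y 17.0
red 18 mean [ -1.9 -43.3  19. ] rect [ -1.9 -42.5] [ 6.  25.5] 0.4 circ [ -1.6 -42.5] 12.7 slot angle from Y 0.6
disc 75 mean [ 10.  -41.3  22.4] rect [  9.3 -41.5] [30.7 26.9] 10.4 circ [ 10.4 -41.1] 19.1 slot angle from Y 121.2
jaw 19 mean [ 12.8 -40.4  32.2] rect [ 12.4 -40.2] [ 8.1 20.2] 6.9 circ [ 13.1 -40.1] 10.1 slot angle from Y 4.4
side
key n 150 z pct [ 61.6  68.5  71.1  91.5 106.5] y [-62.5  54.8] rect [array([-6.2, -3.1]), array([ 24.7, 119.5]), np.float64(2.9)] mean [ -2.9 -23.4  79.2]
 end -1 45 [ -4.8 -47.8  68.6]
 end 1 8 [-3.  53.2 71.2]
blueTop 42 mean [-15.1  43.8  33.1] rect [-15.6  45.2] [13.  26.8] 6.3 circ [-14.2  45.4] 13.6 slot angle from Y 5.4
red 51 mean [  0.9 -38.7  19.6] rect [ -0.8 -36.9] [14.  40.2] 3.9 circ [ -0.3 -37. ] 20.2 slot angle from Y -0.4
disc 189 mean [ -6.6 -41.8  22.5] rect [ -4.  -39.7] [43.5 47.6] 40.9 circ [ -1.7 -37.5] 25.3 slot angle from Y 33.0
jaw 48 mean [ -9.9 -39.5  32.1] rect [ -7.6 -43. ] [21.5 43.1] 42.5 circ [ -0.9 -36.8] 21.6 slot angle from Y 31.7
t 11.38 q [-0.46  0.25  1.73  0.43  0.83 -0.96] F [-0.1 -0.1 -1.5] w 0.133
2 rows
9.2, 0.8, 0.4, 0, -0.1, 0.1,
9.2, 0.8, 0.4, 0, -0.1, 0.1,
```

View pics/side4.png

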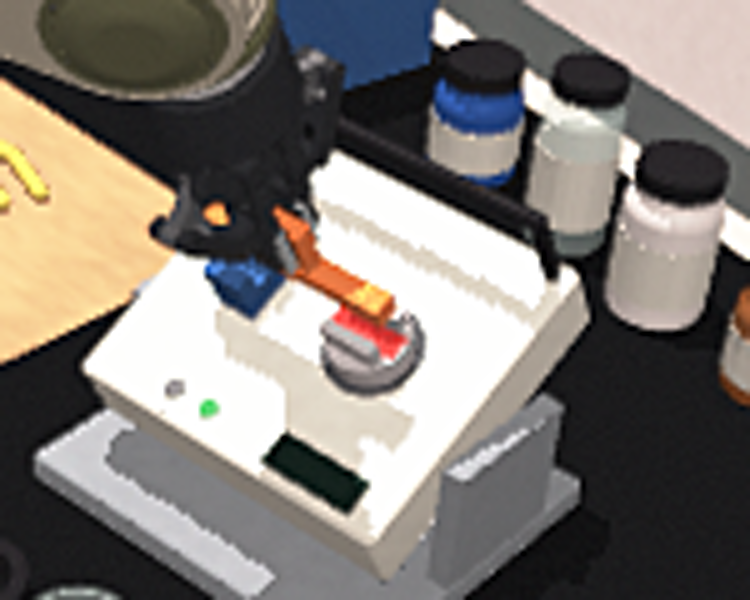

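The side crop shows the key above both slots, its near end at (370,300) over the red floor at (372,335). In both views the key's offset matches the TCP offset of (−1, −1.5) mm, so the target is the head origin.

Emit:
apply_moves:
  plan: [8,0.8,0.5,0,-0.1,0.1,7,0.8,0.5,0,-0.1,0.1,0,0,0,0,0,0]

```text
t: 11.63
tool_pos: [0.5419, -0.0474, 0.1889]
tool_rot: [-0.14, 1.073, 0.233]
force: [0.1, -0.2, -1.6]
width: 0.129
```

Run:
```python
from plan import *
where();rows([(headp(0,0,18+34.4+17),face_R(0))],10,5)
```

```text
t 11.63 TCP head mm [ 0.7 -0.5 73.1] tool x head [ 0.003  0.001 -1.   ] jaw ang 0.1 F head [-0.7 -0.2 -1.4] tq [-0.03  0.32  0.05] w 0.129 q [-0.45  0.28  1.73  0.44  0.79 -0.97]
t 11.63 q [-0.45  0.28  1.73  0.44  0.79 -0.97] F [ 0.1 -0.2 -1.6] w 0.129
1 rows
3.7, 0.5, -0.7, 0.1, 0.2, -0,
```

Emit:
apply_moves:
  plan: [2,0.5,-0.7,0.1,0.2,0,0,0,0,0,0,0,3,0,0,0,0,0,3,0,0,0,0,0,0,0,0,0,0,0]

```text
t: 12.05
tool_pos: [0.5452, -0.0459, 0.1807]
tool_rot: [-0.139, 1.077, 0.232]
force: [-0.8, 1.0, -2.0]
width: 0.131
```

Run:
```python
from plan import *
where();rows([(headp(0,0,18+34.4+8),face_R(0))],3,5)
```

```text
t 12.05 TCP head mm [-0.   0.1 64.1] tool x head [-0.001  0.001 -1.   ] jaw ang 0.0 F head [-1.4  1.1 -1.5] tq [ 0.01  0.37 -0.03] w 0.131 q [-0.44  0.3   1.73  0.44  0.78 -0.96]
t 12.05 q [-0.44  0.3   1.73  0.44  0.78 -0.96] F [-0.8  1.  -2. ] w 0.131
2 rows
1.9, -0.1, 0, 0, -0, -0,
1.9, -0.1, 0, 0, -0, -0,
```

Emit:
apply_moves:
  plan: [2.5,0,0,0,0,0,2.5,0,0,0,0,0,2.5,0,0,0,0,0,0,0,0,0,0,0]

```text
t: 12.38
tool_pos: [0.549, -0.045, 0.1735]
tool_rot: [-0.139, 1.077, 0.231]
force: [0.0, 0.2, -1.8]
width: 0.127
```

Run:
```python
from plan import *
where()
```

```text
t 12.38 TCP head mm [ 0.1  0.1 55.9] tool x head [-0.001  0.001 -1.   ] jaw ang 0.0 F head [-0.8  0.2 -1.7] tq [-0.01  0.38 -0.01] w 0.127 q [-0.43  0.31  1.74  0.45  0.76 -0.97]
```

Emit:
apply_moves:
  plan: [1.5,0,0,0,0,0,1.2,0,0,0,0,0,0,0,0,0,0,0]

```text
t: 12.63
tool_pos: [0.5502, -0.0446, 0.1713]
tool_rot: [-0.139, 1.077, 0.232]
force: [-1.2, -0.1, -0.4]
width: 0.133
```

Run:
```python
from keym import *
where()
```

```text
t 12.63 TCP head mm [ 0.2  0.1 53.4] tool x head [-0.001  0.    -1.   ] jaw ang 0.0 F head [-1.2  0.2  0.2] tq [-0.11  0.56 -0.03] w 0.133 q [-0.43  0.32  1.74  0.45  0.75 -0.97]
```

Emit:
apply_moves:
  plan: [1,0,0,0,0,0,1,0,0,0,0,0,0,0,0,0,0,0]

```text
t: 12.88
tool_pos: [0.5501, -0.0446, 0.1716]
tool_rot: [-0.142, 1.075, 0.231]
force: [0.3, -0.0, -1.1]
width: 0.129
```

Run:
```python
from keym import *
where()
```

```text
t 12.88 TCP head mm [ 0.2  0.1 53.7] tool x head [ 0.    -0.001 -1.   ] jaw ang 0.1 F head [-0.3 -0.1 -1.1] tq [-0.04  0.38  0.01] w 0.129 q [-0.43  0.32  1.74  0.45  0.75 -0.97]
```

Emit:
apply_moves:
  plan: [2,0,0,0,0,0,2.5,0,0,0,0,0]

```text
t: 13.05
tool_pos: [0.5508, -0.0445, 0.1713]
tool_rot: [-0.145, 1.074, 0.231]
force: [-43.8, -9.3, 45.6]
width: 0.131
```

Run:
```python
from keym import *
where()
for n in("top","side"):
    f=grab_frame(n);print(n);keyhead(f)
where()
```

```text
t 13.05 TCP head mm [ 0.7  0.1 53.1] tool x head [ 0.002 -0.003 -1.   ] jaw ang 0.3 F head [-18.1   2.2  61.3] tq [ 0.52  3.45 -0.19] w 0.131 q [-0.43  0.32  1.74  0.45  0.75 -0.97]
top
key n 107 z pct [30.9 32.7 34.2 35.9 65.3] y [-56.4  59.3] rect [array([7.2, 1.8]), array([ 25.4, 116.6]), np.float64(0.1)] mean [ 1.3  4.  37.1]
 end -1 28 [  0.8 -47.1  34.6]
 end 1 28 [-0.7 47.4 33.7]
side
key n 128 z pct [29.5 34.  36.1 59.2 70.6] y [-60.9  56.1] rect [array([-10.5,  -2.5]), array([ 32.8, 118.2]), np.float64(1.4)] mean [ -0.7 -21.2  45.1]
 end -1 30 [ -0.8 -52.1  34.5]
 end 1 7 [ 0.1 53.7 34.9]
t 13.15 TCP head mm [ 0.6  0.1 53.2] tool x head [ 0.002 -0.004 -1.   ] jaw ang 0.3 F head [-11.7   1.9  42.5] tq [ 0.44  2.54 -0.17] w 0.129 q [-0.43  0.32  1.74  0.45  0.75 -0.97]
```

The key stopped dead on the floors. The bar top is about 34 mm from the face at both ends, where 34 is expected, and it is level. Relaxing and releasing.

Emit:
apply_moves:
  plan: [-0.3,0,0,0,0,0,0,0,0,0,0,0]

```text
t: 13.32
tool_pos: [0.5498, -0.0447, 0.1726]
tool_rot: [-0.146, 1.073, 0.23]
force: [0.3, 0.4, -2.6]
width: 0.129
```

Emit:
apply_moves:
  plan: [0,0,0,0,0,0,0,0,0,0,0,0,0,0,0,0,0,0,0,0,0,0,0,0,0,0,0,0,0,0]
  grip: 0.45

```text
t: 13.73
tool_pos: [0.5512, -0.0449, 0.1724]
tool_rot: [-0.146, 1.071, 0.229]
force: [-0.1, -0.0, -0.1]
width: 0.448
```

Emit:
apply_moves:
  plan: [-5,0,0,0,0,0,-12,0,0,0,0,0,-20,0,0,0,0,0,-25,0,0,0,0,0,-30,0,0,0,0,0,-30,0,0,0,0,0,-15,0,0,0,0,0]

```text
t: 14.32
tool_pos: [0.4852, -0.0604, 0.2955]
tool_rot: [-0.143, 1.079, 0.233]
force: [-0.1, -0.4, 0.5]
width: 0.449
```

Emit:
apply_moves:
  plan: [0,-20,-15,0,0,0,0,-30,-25,0,0,0,0,-30,-25,0,0,0,0,-30,-25,0,0,0,0,-30,-25,0,0,0,0,-15,-10,0,0,0,0,0,0,0,0,0]

```text
t: 14.9
tool_pos: [0.4151, -0.2465, 0.245]
tool_rot: [-0.157, 1.065, 0.228]
force: [0.2, 1.2, 0.9]
width: 0.449
```

Run:
```python
from keym import *
where();ims=[]
for n in("top","side"):
    f=grab_frame(n);print(n);keyhead(f);headm(f,C)
    c=(225,125,345,215) if n=="top" else (240,130,360,220)
    ims.append(cv2.resize(f["pixels"][c[1]:c[3],c[0]:c[2]],None,fx=3.3,fy=3.3,interpolation=cv2.INTER_CUBIC))
save("fin",np.hstack(ims))
```

```text
t 14.90 TCP head mm [-125.9 -160.9  203.8] tool x head [ 0.009 -0.012 -1.   ] jaw ang 0.8 F head [0.8 1.1 0.6] tq [ 0.03  0.21 -0.04] w 0.449 q [-1.03  0.16  1.71  0.52  1.16 -1.48]
top
key n 202 z pct [30.3 33.7 35.8 58.4 69.4] y [-55.5  58.7] rect [array([-0.1,  1.6]), array([116.8,  15. ]), np.float64(89.4)] mean [ 0.8  1.8 44. ]
 end -1 32 [ -0.6 -47.1  33.7]
 end 1 34 [-0.5 47.4 34.3]
blueTop 51 mean [ 3.6 48.7 32.9] rect [ 0.6 48.5] [40.6 23.9] 1.7 circ [ 0.2 49.8] 22.0 slot angle from Y 91.4
red 0
disc 201 mean [  4.4 -33.   28.9] rect [  5. -31.] [54.3 44.8] 49.0 circ [  0.6 -26.9] 31.5 slot angle from Y -11.1
jaw 136 mean [  1.1 -33.5  33.1] rect [ -0.1 -27.1] [32.7 62.1] 2.3 circ [  0.6 -26.9] 31.5 slot angle from Y -8.6
side
few
blueTop 0
red 0
disc 30 mean [  0.4 -56.   20. ] rect [  0.5 -53.9] [30.  20.4] 41.7 circ [ -0.7 -51.9] 16.6 slot angle from Y 98.4
jaw 2
```

View pics/fin.png

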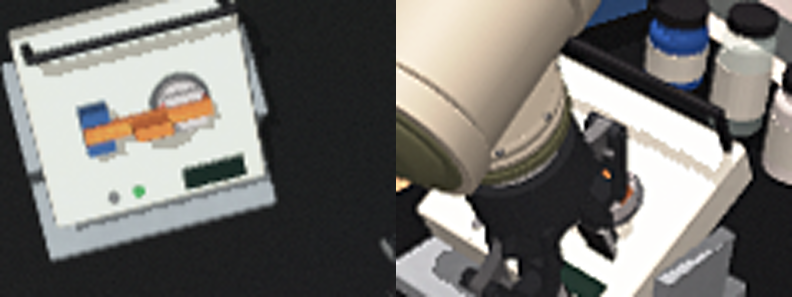

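The top half shows the key lying across the block at (97,130) and the hub at (185,105), straight, with no red floor left visible. The side half is hidden by the arm. The numbers confirm it: 0.6° yaw, both ends level at about 34 mm, centred. Handing in.

```bash
python3 -c "
from rig import *;s=state();print(s['t'],s['force'],abs(s['joint_vel']).max());print(sign_off())"
```

```text
15.0 [ 0.05249594 -0.09363948  0.3288672 ] 0.04169792438984263
the job is handed in; nothing more can be done
None
```

The transport key is seated in both slots and released, and the job was handed in at 15.0 s on the robot's clock. I gripped the hub by its round side and turned it about −58°, to within about 1–2° of the lock block's slot. Then I set the key foot-first into both slots and backed the arm off.

- **Final checks (top view):** The bar's top is 33.7 and 34.3 mm from the face at its two ends (34 expected), so it is level and on the floors. It is straight to about 0.6° and centred along the slots to about 1 mm. The arm is clear, with contact force near zero.
- **Checks that failed or disagreed:**
  - The final side view was blocked by the arm, so only the top view confirms the released key. The last side view was taken while the key was still gripped; it agreed on depth, and put the key about 1.4 mm off centre lengthwise.
  - The key stopped about 1 mm higher than the arm's reading predicted, which I put down to calibration.
  - One test push on the seated key reached about 61 N at the wrist, through the key in the fingers. That is below the 120 N wrist limit. It is above the 40 N limit for the arm and gripper body, which I took not to cover a push through the key.
- **Bystanders:** I planned the moves to stay clear of the other things on the bench and felt no unexpected contact, but I did not measure their positions again at the end.

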